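Wedge up the sinker mould on its cooling patch

ROBOT

A 7-joint arm with a two-finger parallel gripper is mounted at the origin on the work surface. World frame = base frame: x ahead of the robot, y to its left, z up, the work surface at z = 0. Lengths are in m, angles in rad, forces in N, time in s.
With the tool pointing down it reaches from about 0.4 to 0.875 m from the base axis. Payload 19.3 kg.
Tool frame: the origin (TCP) lies between the finger pads; the fingertips stand 14 mm ahead of it and the grasp point (between the pads) lies 5 mm behind it; z points along the fingers, y is the direction in which the jaws open and shut (so a half turn about z gives the same grasp; the last joint's range is limited). The gripper opens to 85 mm and grips with 20 to 120 N. Pads are 22 mm wide; open, the fingers measure 114 mm over their backs; the gripper's body (76 mm by 85 mm) begins 54 mm behind the grasp point. The pads swing forward as they close: fully open they stand 13 mm farther back than shut.
Start: joints at [1.223, 0.521, -0.036, 1.599, 0.021, 1.021, -0.113], TCP at [0.171, -0.601, 0.208] pointing down, gripper open.
Joint ranges: [-2.91, 2.91], [-0.3, 2.13], [-1.5, 1.42], [0.17, 2.43], [-1.26, 4.41], [0.16, 1.93], [-2.52, 2.52]. Speed limits (rad/s): [1.89, 1.89, 2.39, 2.39, 3.01, 3.01, 3.01].

INTERFACE

Orientations are given as a unit quaternion [w, x, y, z].
In Python, from workcell import manip gives the robot as it stands.
- The arm moves only by the tool move_arm, never from a script. Its argument "motion" is a list that holds one entry, the list of rows, each a list of 5 numbers: the shift along the tool's x, y, z in m, then the turn about the tool's z in degrees, then the gripper's target within -1 to 1 (shut at 1, half-way at 0, fully open at -1). A call has 1 to 20 rows; each row is the pose to reach, as a shift and turn from the pose commanded when the call began, along the tool's axes at that moment; what a row does not reach only later rows make up. A row lasts 1/8 s, in which the tool goes at most 62.5 mm and 10.7 degrees, less where a joint would pass 70% of its speed; a pose out of reach is approached as far as the arm can. A call with a gripper value outside its range is refused whole. The fingers move at their own pace and stop on an object; "grip_force" is the grip in N (left out, the last holds). Time passes only in rows, so rows that repeat a pose let the fingers close. It gives the time, the measured TCP pose, the force and the opening at its end, in the units of the state.
- manip.read_state(): the state, without advancing time (a new reading comes with each control period).
- manip.grab_frame(name): name is "scene" or "top"; returns the picture (400x640x3 uint8, red, green, blue); there is no depth.
- manip.camera_model(name): a dict with "mtx" (3x3 intrinsics, pixels), "origin" and "attitude" of the camera in the world. Camera axes: x right, y down, z forward; pixel columns grow to the right and rows downward; lengths in m; the calibration is good to about 2 mm. A picture is of the moment at which its call begins. camera_model takes no time and is no camera call.
- manip.sign_off(): hands the job in, once; it reports no verdict.
The state is a dict: "clock": time; "joint_positions": joint angles; "qvel": joint speeds; "tau": joint torques, N m; "eef_pos": TCP position; "ee_rot": TCP orientation; "force": force on the tool from outside, world axes, zero at the start; "wrist_torque": the same for the moment, N m; "gripper_width": finger opening in m.
Only numpy, scipy, OpenCV 4.12 (cv2) and the standard library are available. Lean on these libraries where they do the work, as an engineer would, in place of code of your own. Each camera call takes 0.05 s, during which the arm holds its last target.

TASK

Slide the aluminium sinker mould along the steel slab, without lifting it off, onto the copper cooling patch: square and back against the dark stop bar, with copper showing along both its sides. Then take the brass wedge by its red grip and, with the wedge flat on the slab, push it under the mould's overhanging front lip until the mould's front just comes up off the slab, the lip raised about 3 mm (so the pour runs to the back). Finish while still holding the wedge there, with the robot touching the mould only through the wedge, and leave the two sinkers and the dish where they stand.

Things in the scene. Friction and masses are not known exactly. Their poses are not given: they have to be found in the camera images.
- slab: Fixed steel casting slab on the bench, 280 (x) x 400 (y) x 10 mm. Origin: centre of its underside, so its top is at z = 10 mm. A dark stop bar, 20 mm thick and standing 15 mm above the slab's top, runs along its whole far (+x) edge; the bar's near face is at slab x = +120 mm. Its position and yaw vary.
- patch: Copper cooling patch let flush into the slab's top, 135 mm (x) by 130 mm (y), reaching to the stop bar; fixed, level with the slab's top and square with the slab, in a different place along the bar each time. Origin on the slab's top, 60 mm in front of the bar's near face, on the patch's centre line: it is where the mould's origin should come. Its +x points at the bar.
- mould: Loose aluminium sinker mould, 0.55 to 0.9 kg: plate 120 (x) x 100 (y) x 20 mm on a foot 6 mm thick, so its top is 26 mm above the slab, on which it starts flat, 40 to 80 mm short of its place at the bar. Origin: under the plate's centre, at the foot's underside; +x points to the far end, away from the lip. On top stands a central blue rib to grip it by, 56 (x) x 18 (y) x 28 mm high.
- mould_rib (a point): Top centre of the mould's blue rib: mould frame (0, 0, 54) mm.
- mould_lip (a point): Middle of the lower front edge of the mould's lip: mould frame (-60, 0, 6) mm. The foot reaches only from x = -15 to +60 mm, so the plate overhangs as a lip from x = -60 to -15 mm, on the robot's side, its underside 6 mm above the slab while the mould lies flat.
- wedge: Loose brass wedge, 0.18 kg, 115 (x) x 30 (y) mm. Origin: centre of its underside; +x points to the thin tip. The red grip block fills x = -57.5 to -17.5 mm, 30 mm wide, 40 mm high; the ramp is 75 mm long, 2 mm thick at the tip, 1 mm thicker every 4 mm. Starts flat on the bench (z = 0), left or right of the slab, tip roughly towards +x.
- wedge_tip (a point): Middle of the wedge's thin edge, at its underside: wedge frame (57.5, 0, 0) mm. With the wedge flat on the slab, the ramp meets the lip's edge when this is 16 mm past it; each further 4 mm raises the lip by 1 mm; the tip would meet the mould's foot at 45 mm.
- wedge_grip (a point): Centre of the red grip block, 25 mm above its underside: wedge frame (-37.5, 0, 25) mm.
- sinker_a: Grey cone sinker, 38 mm across, 48 mm high, loose; origin under its centre. Leave alone.
- sinker_b: A second such sinker, on the other side of the slab. Leave alone.
- dish: White porcelain test dish, 72 mm across, 20 mm high, loose, on the bench at the side of the slab where the wedge is not; origin under its centre. Leave alone.
Things that resemble listed ones, but are neither listed nor needed, are in the scene too. Of the things shaped like the wedge, the brass one is meant.

How it is judged:
By the outcome, as a careful person would: the job done as asked, in the order asked, and still so for the second after the job is handed in, while the arm keeps its last pose, push and grip.
It also fails if it takes over 56 s, if anything falls off the work surface, if the arm or the gripper's body presses on something with over 40 N, if the wrist force passes 120 N, or if a joint passes its speed limit or range.

## Working session

There is one attempt and no reset: what is moved stays moved. The work goes in short steps, Python scripts to look and compute and a tool call to move; the robot and the scene stay as the last step left them, time stands still between calls to the robot, and variables do not carry over. Pictures are saved under pics/ and viewed, and the job is handed in when it is done.

Besides the shell and the picture viewer there is one more tool, called after "Call:" as name([rows], argument=value, ...), one row to a line, values as JSON. move_arm: Moves the arm, as the interface text tells. Its arguments: {"type":"object","properties":{"motion":{"type":"array","items":{"type":"array","items":{"type":"array","items":{"type":"number"}}}},"grip_force":{"type":"number"}},"required":["motion"]}

```bash
mkdir -p pics; ls
python3 - <<'E'
from workcell import manip
import cv2,numpy as np
print(manip.read_state())
for n in("scene","top"):
    im=manip.grab_frame(n); cv2.imwrite(f"pics/{n}0.png",im[:,:,::-1]); 
    print(manip.camera_model(n))
E
```

```text
pics
{'clock': 0.0, 'joint_positions': array([ 1.22277917,  0.5220204 , -0.0363558 ,  1.59998102,  0.02119201,
        1.02109914, -0.1128062 ]), 'qvel': array([ 0.00233171, -0.00060254, -0.00060764,  0.0005597 ,  0.00052685,
       -0.0003022 ,  0.00199943]), 'tau': array([ 1.57952130e-03, -9.27113342e+01,  1.98108561e+00, -3.69935560e+01,
        1.79339165e-02,  8.21678579e-03, -6.06264121e-05]), 'eef_pos': array([ 0.17129612, -0.60070108,  0.20793111]), 'ee_rot': array([-5.51455368e-04,  9.90367289e-01,  1.38464136e-01, -1.06752791e-04]), 'force': array([ 0.54908044, -0.34776113,  0.29710195]), 'wrist_torque': array([ 0.01480415, -0.00504157,  0.03254211]), 'gripper_width': 0.08522733585103348}
{'mtx': array([[365.77492138,   0.        , 320.17708036],
       [  0.        , 365.77492138, 196.29896116],
       [  0.        ,   0.        ,   1.        ]]), 'origin': array([1.25151332, 0.12851633, 0.65350273]), 'attitude': array([-0.26721024,  0.55063095,  0.71911383, -0.32905858])}
{'mtx': array([[490.5186714 ,   0.        , 308.55095174],
       [  0.        , 490.5186714 , 191.58013876],
       [  0.        ,   0.        ,   1.        ]]), 'origin': array([ 0.39747016, -0.01671827,  1.28233245]), 'attitude': array([ 0.04276347, -0.6998253 ,  0.71148559, -0.04694769])}
```

View pics/scene0.png

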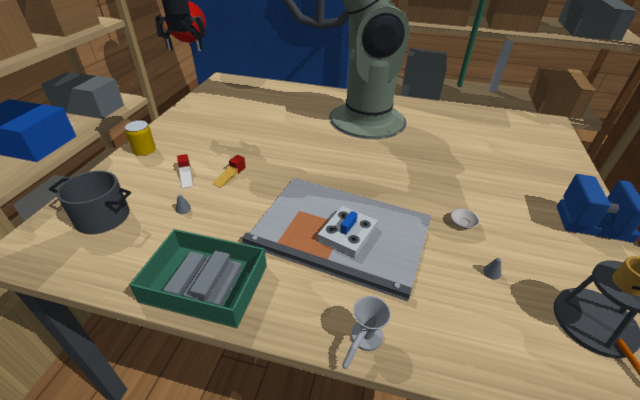

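View pics/top0.png

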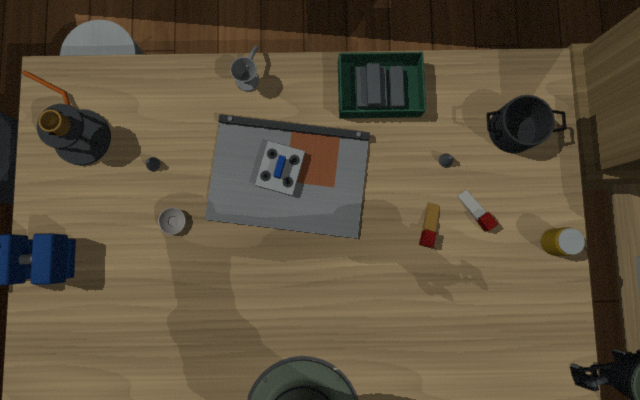

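The top view shows the slab at about (290,180), the copper patch at (317,158), and the mould at (280,168) with its blue rib. There are two wedge-shaped things: a brass-coloured one at (430,225) and a silver one at (477,210). The brass one fits the description. I'll enlarge both areas.

Run:
```python
import cv2
im=cv2.imread("pics/top0.png")
c=cv2.resize(im[110:245,200:375],None,fx=4.5,fy=4.4,interpolation=cv2.INTER_CUBIC)
c=cv2.convertScaleAbs(c,alpha=1.5);cv2.imwrite("pics/c1.png",c)
c=cv2.resize(im[180:260,400:510],None,fx=7,fy=7,interpolation=cv2.INTER_CUBIC)
c=cv2.convertScaleAbs(c,alpha=1.5);cv2.imwrite("pics/c2.png",c)
```

```text
(no output)
```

View pics/c1.png

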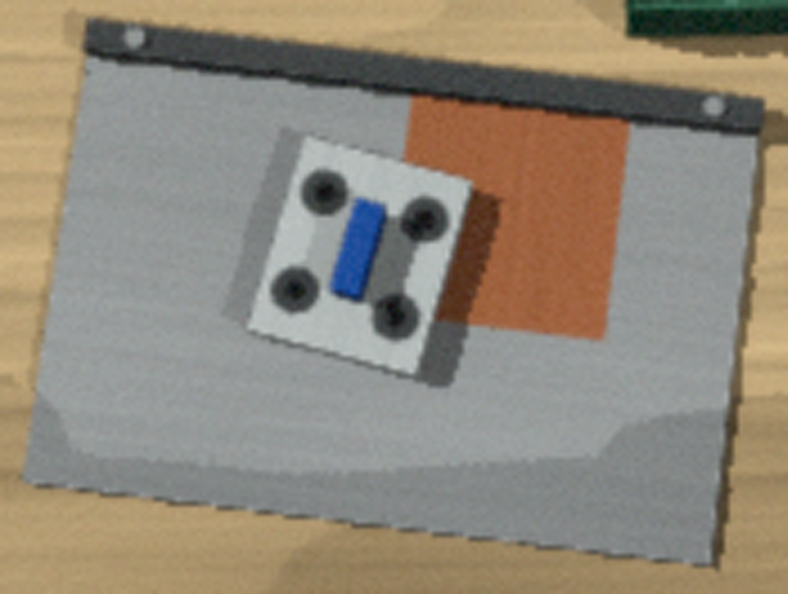

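View pics/c2.png

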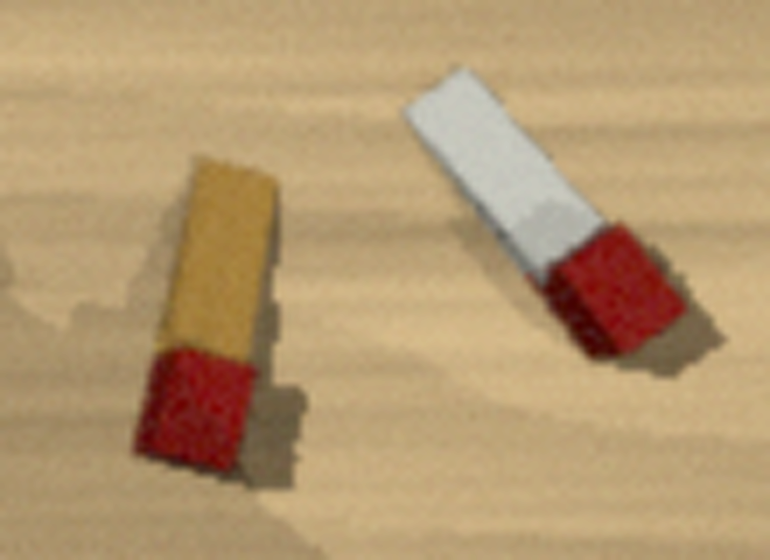

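```bash
cat > h.py <<'E'
import numpy as np, cv2
from scipy.spatial.transform import Rotation as R
from scipy.optimize import least_squares
from workcell import manip
def cam(n):
    m=manip.camera_model(n); q=m["attitude"]; return m["mtx"],m["origin"],R.from_quat([q[1],q[2],q[3],q[0]]).as_matrix()
def ray(n,uv,z):
    K,o,A=cam(n); uv=np.atleast_2d(uv).astype(float)
    d=np.c_[(uv[:,0]-K[0,2])/K[0,0],(uv[:,1]-K[1,2])/K[1,1],np.ones(len(uv))]@A.T
    return o+d*((z-o[2])/d[:,2])[:,None]
def proj(n,P):
    K,o,A=cam(n); c=(np.atleast_2d(P)-o)@A; return np.c_[K[0,0]*c[:,0]/c[:,2]+K[0,2],K[1,1]*c[:,1]/c[:,2]+K[1,2]]
def uncrop(uv,x0,y0,fx,fy):
    uv=np.atleast_2d(uv).astype(float); return np.c_[x0+(uv[:,0]+.5)/fx-.5,y0+(uv[:,1]+.5)/fy-.5]
def place(pts,x,y,a,z0):
    c,s=np.cos(a),np.sin(a); pts=np.atleast_2d(pts).astype(float)
    return np.c_[x+c*pts[:,0]-s*pts[:,1],y+s*pts[:,0]+c*pts[:,1],z0+pts[:,2]]
def fit(obs,z0,x0):
    # obs list of (cam, model pts (m), pixels)
    f=lambda p: np.concatenate([(proj(n,place(P,*p[:3],z0))-uv).ravel() for n,P,uv in obs])
    r=least_squares(f,x0,loss='soft_l1'); return r.x,f(r.x).reshape(-1,2)
def ang(q): # tool x yaw
    m=R.from_quat([q[1],q[2],q[3],q[0]]).as_matrix(); return m
E
python3 - <<'E'
from h import *
np.set_printoptions(precision=4,suppress=True)
u=lambda p:uncrop(p,200,110,4.5,4.4)
P=lambda l:np.array(l)/1000.
sl,r=fit([("top",P([[-140,200,10],[-140,-200,10],[120,200,25],[120,-200,25]]),u([[25,484],[715,565],[88,55],[757,133]]))],0,[.42,0.05,-.1]);print("slab",sl,np.degrees(sl[2]),r)
m,r=fit([("top",P([[60,50,26],[60,-50,26],[-60,-50,26],[-60,50,26],[28,9,54],[28,-9,54],[-28,-9,54],[-28,9,54]]),u([[302,135],[472,182],[416,375],[248,328],[355,200],[385,205],[363,300],[333,295]]))],.010,[.45,.05,-.2]);print("mould",m,np.degrees(m[2]),r)
pp=ray("top",u([[605,340],[628,124],[413,97],[436,322]]),.010)
c,s=np.cos(sl[2]),np.sin(sl[2]); print("patch pts slab",(pp[:,:2]-sl[:2])@np.array([[c,-s],[s,c]]))
print("mould in slab",(m[:2]-sl[:2])@np.array([[c,-s],[s,c]]))
u2=lambda p:uncrop(p,400,180,7,7)
w,r=fit([("top",P([[57.5,15,2],[57.5,-15,2],[-17.5,15,40],[-17.5,-15,40],[-57.5,-15,40],[-57.5,15,40]]),u2([[196,157],[277,178],[165,347],[257,367],[232,472],[136,453]]))],0,[.4,-.3,-.1]);print("wedge",w,np.degrees(w[2]),r)
s=manip.read_state();q=s["ee_rot"];print(ang(q))
E
```

```text
slab [ 0.6013  0.0268 -0.1358] -7.778805658213222 [[-0.0928  0.4511]
 [-0.0977  0.4432]
 [-0.8923 -0.5436]
 [ 1.6688 -0.4407]]
mould [ 0.6192  0.0478 -0.2768] -15.858945593630215 [[ 0.5262  0.682 ]
 [-0.0145 -0.2396]
 [ 0.327   0.365 ]
 [ 0.0109  1.0727]
 [ 0.1287 -0.5558]
 [ 0.3347  0.1136]
 [-0.635  -0.3124]
 [-0.8772 -1.0005]]
patch pts slab [[-0.0138 -0.1224]
 [ 0.1185 -0.1211]
 [ 0.1198  0.0067]
 [-0.0148 -0.0235]]
mould in slab [0.0148 0.0232]
wedge [ 0.4687 -0.3359 -0.2924] -16.756081009199594 [[ 0.0716  0.0345]
 [-0.4222  0.1331]
 [ 1.012  -0.3424]
 [-0.6368  0.0355]
 [-0.8786  0.3462]
 [ 1.2986 -0.1985]]
[[ 0.9617  0.2742 -0.0003]
 [ 0.2742 -0.9617  0.0009]
 [-0.0001 -0.001  -1.    ]]
```

Call:
move_arm([
  [[0.05,-0.041,0.0,3,-0.2],[0.1,-0.082,0.0,6,-0.2],[0.15,-0.123,0.0,9,-0.2],[0.2,-0.165,0.0,12,-0.2],[0.25,-0.206,0.0,15,-0.2],[0.3,-0.247,0.0,18,-0.2],[0.35,-0.288,0.01,20,-0.2],[0.4,-0.329,0.02,23,-0.2],[0.45,-0.37,0.03,26,-0.2],[0.5,-0.412,0.04,29,-0.2],[0.55,-0.453,0.06,31,-0.2],[0.59,-0.486,0.08,31.8,-0.2],[0.6086,-0.5009,0.088,31.8,-0.2],[0.6086,-0.5009,0.088,31.8,-0.2],[0.6086,-0.5009,0.088,31.8,-0.2],[0.6086,-0.5009,0.088,31.8,-0.2]],
], grip_force=50)

```text
clock: 2.1
eef_pos: [0.6191, 0.0462, 0.121]
ee_rot: [0.0, 0.99, -0.139, 0.0]
force: [0.1, 0.1, 0.8]
gripper_width: 0.0514
```

Run:
```python
from h import *
im=manip.grab_frame("scene"); s=manip.read_state()
print(s["clock"],s["eef_pos"],s["gripper_width"],s["force"]);m=ang(s["ee_rot"]);print(m.round(4),np.degrees(np.arctan2(m[1,0],m[0,0])))
bgr=im[:,:,::-1]; c=cv2.resize(bgr[140:300,240:440],None,fx=3.7,fy=3.7,interpolation=cv2.INTER_CUBIC);cv2.imwrite("pics/c3.png",c)
```

```text
2.15 [0.61924015 0.04633338 0.12102842] 0.05087656460085186 [0.02969521 0.10847185 0.62150815]
[[ 9.614e-01 -2.752e-01  6.000e-04]
 [-2.752e-01 -9.614e-01 -3.000e-04]
 [ 6.000e-04  1.000e-04 -1.000e+00]] -15.973904987738543
```

View pics/c3.png

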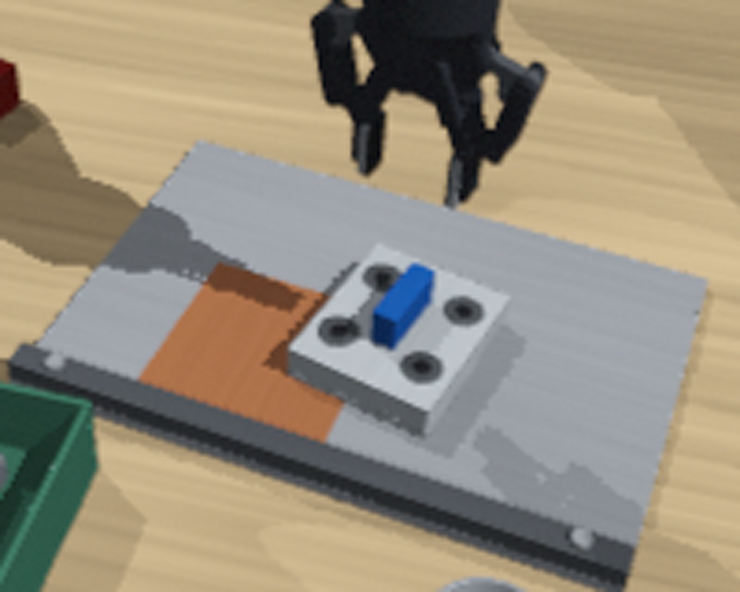

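Run:
```python
from h import *
np.set_printoptions(precision=4,suppress=True)
u=lambda p:uncrop(p,240,140,3.7,3.7)
P=lambda l:np.array(l)/1000.
print((proj("scene",[[.6192,.0463,.112]])-[240,140])*3.7)
T=[[60,50,26],[60,-50,26],[-60,-50,26],[-60,50,26],[28,9,54],[28,-9,54],[-28,-9,54],[-28,9,54]]
to=("top",P(T),uncrop([[302,135],[472,182],[416,375],[248,328],[355,200],[385,205],[363,300],[333,295]],200,110,4.5,4.4))
so=("scene",P([[60,50,26],[60,-50,26],[-60,-50,26],[-60,50,26],[28,9,54],[28,-9,54],[-28,-9,54],[-28,9,54]]),u([[428,410],[291,349],[380,245],[510,297],[396,323],[374,313],[411,264],[433,272]]))
for o in ([so],[to],[so,to]):
  m,r=fit(o,.010,[.62,.05,-.27]);print("mould",m,np.degrees(m[2]),np.abs(r).max())
```

```text
[[405.6477 226.9877]]
mould [ 0.6242  0.0495 -0.2878] -16.490465529761167 1.1467398028508455
mould [ 0.6192  0.0478 -0.2768] -15.85894548587218 1.072728497932303
mould [ 0.621   0.0485 -0.2824] -16.182469562705172 1.7481550534637904
```

Call:
move_arm([
  [[0.001,-0.001,0.015,0,-0.2],[0.0015,-0.002,0.03,0,-0.2],[0.0015,-0.002,0.042,0,-0.2],[0.0015,-0.002,0.042,0,-0.2]],
])

```text
clock: 2.65
eef_pos: [0.6206, 0.0489, 0.0771]
ee_rot: [0.0, 0.99, -0.138, -0.001]
force: [-0.1, 0.7, 0.0]
gripper_width: 0.0511
```

Run:
```python
from h import *
im=manip.grab_frame("scene"); s=manip.read_state()
print(s["clock"],s["eef_pos"],s["gripper_width"],s["force"])
bgr=im[:,:,::-1]; c=cv2.resize(bgr[140:300,240:440],None,fx=3.7,fy=3.7,interpolation=cv2.INTER_CUBIC);cv2.imwrite("pics/c4.png",c)
for z in (0,.014):
 print((proj("scene",s["eef_pos"]-[0,0,z])-[240,140])*3.7)
```

```text
2.7 [0.62101222 0.04903991 0.07793174] 0.05098746681802061 [0.2843525  0.14152065 0.41092942]
[[405.39533729 270.54002533]]
[[403.78323652 286.74967819]]
```

View pics/c4.png

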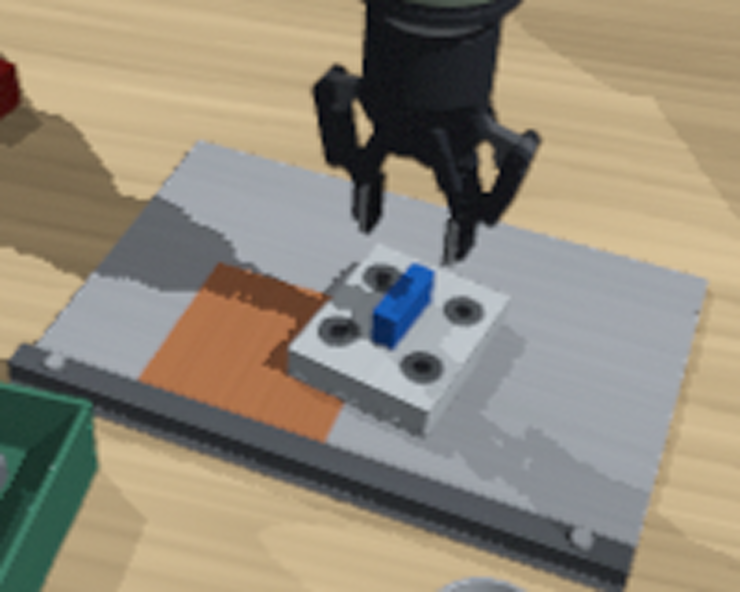

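Run:
```python
from h import *
im=manip.grab_frame("top"); s=manip.read_state()
bgr=im[:,:,::-1]; c=cv2.resize(bgr[110:260,200:375],None,fx=4,fy=4,interpolation=cv2.INTER_CUBIC);cv2.imwrite("pics/c5.png",cv2.convertScaleAbs(c,alpha=1.5))
for z in (0.064,.08,.09,.1):
 q=ray("scene",uncrop([[368,230],[455,262]],240,140,3.7,3.7),z);print(z,q.round(4),q.mean(0).round(4),np.linalg.norm(q[0]-q[1]))
print((proj("top",s["eef_pos"])-[200,110])*4)
```

```text
0.064 [[0.572  0.0142 0.064 ]
 [0.5877 0.0757 0.064 ]] [0.5799 0.0449 0.064 ] 0.063444862843024
0.08 [[0.5905 0.0173 0.08  ]
 [0.6057 0.0771 0.08  ]] [0.5981 0.0472 0.08  ] 0.06172287285597335
0.09 [[0.602  0.0192 0.09  ]
 [0.617  0.078  0.09  ]] [0.6095 0.0486 0.09  ] 0.06064662911406667
0.1 [[0.6135 0.0212 0.1   ]
 [0.6282 0.0789 0.1   ]] [0.6209 0.05   0.1   ] 0.05957038537216001
[[313.19279316 216.36101793]]
```

View pics/c5.png

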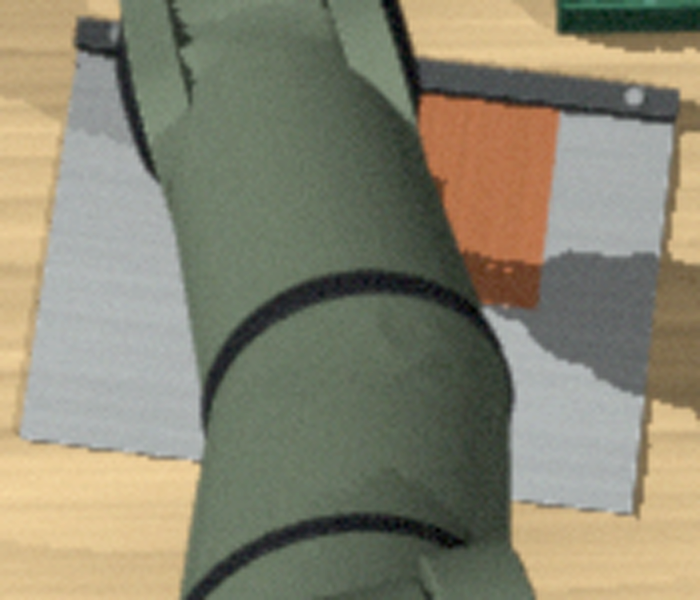

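Run:
```python
from h import *
im=manip.grab_frame("scene"); 
bgr=im[:,:,::-1]; c=cv2.resize(bgr[155:240,315:395],None,fx=7,fy=7,interpolation=cv2.INTER_CUBIC);cv2.imwrite("pics/c6.png",cv2.convertScaleAbs(c,alpha=1.8,beta=20))
s=manip.read_state(); print(s["joint_positions"],s["eef_pos"])
```

```text
[-0.09645548  0.67435419 -0.11502832  1.7028528   0.10317101  0.76992284
 -2.10872437] [0.62149491 0.04905322 0.07876541]
```

View pics/c6.png

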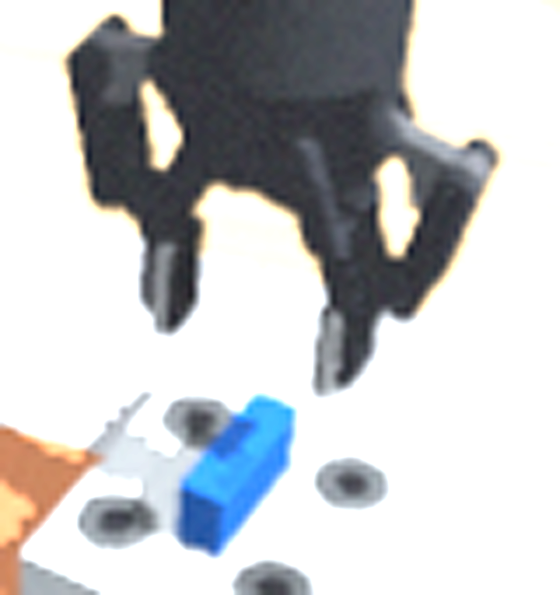

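Call:
move_arm([
  [[0,0,0.008,0,-0.2],[0,0,0.016,0,-0.2],[0,0,0.022,0,-0.2],[0,0,0.022,0,-0.2]],
])

```text
clock: 3.3
eef_pos: [0.6209, 0.049, 0.0559]
ee_rot: [0.0, 0.99, -0.138, -0.0]
force: [-0.0, -0.0, 0.3]
gripper_width: 0.0514
```

Run:
```python
from h import *
im=manip.grab_frame("scene"); 
bgr=im[:,:,::-1]; c=cv2.resize(bgr[155:260,305:395],None,fx=5.5,fy=5.5,interpolation=cv2.INTER_CUBIC);cv2.imwrite("pics/c7.png",cv2.convertScaleAbs(c,alpha=1.5,beta=10))
s=manip.read_state(); print(s["force"],s["eef_pos"])
```

```text
[-0.19757404 -0.69469186 -0.0042362 ] [0.62116793 0.04901207 0.05624086]
```

View pics/c7.png

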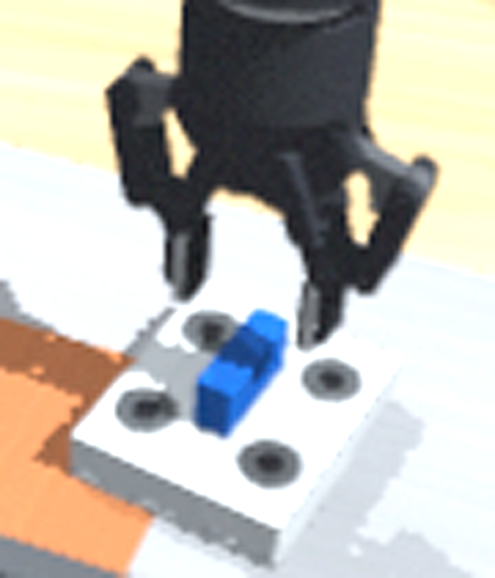

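Run:
```python
from h import *
s=manip.read_state();A=ang(s["ee_rot"]);e=s["eef_pos"]
for z in (0,.007,.014):
 for x in (-.011,.011):
  for y in (-.0255,.0255):
   p=proj("scene",e+A@np.array([x,y,z])); print(z,x,y,((p-[305,155])*5.5).round())
```

```text
0 -0.011 -0.0255 [[306. 364.]]
0 -0.011 0.0255 [[201. 321.]]
0 0.011 -0.0255 [[283. 394.]]
0 0.011 0.0255 [[177. 351.]]
0.007 -0.011 -0.0255 [[304. 375.]]
0.007 -0.011 0.0255 [[200. 333.]]
0.007 0.011 -0.0255 [[282. 406.]]
0.007 0.011 0.0255 [[176. 362.]]
0.014 -0.011 -0.0255 [[303. 387.]]
0.014 -0.011 0.0255 [[199. 344.]]
0.014 0.011 -0.0255 [[280. 418.]]
0.014 0.011 0.0255 [[175. 374.]]
```

Run:
```python
from h import *
e=np.array([.1713,-.6007,.2079])
A=np.array([[.9617,.2742,0],[.2742,-.9617,0],[0,0,-1]])
for n in("scene","top"):
 for y in(-.0426,.0426):
  for z in(-.02,.001,.014): print(n,y,z,proj(n,e+A@np.array([0,y,z])).round(1))
a=cv2.imread("pics/top0.png")[340:400,550:640];b=cv2.imread("pics/scene0.png")[0:70,140:230]
o=np.hstack([cv2.resize(a,(400,267),interpolation=2),cv2.resize(b,(343,267),interpolation=2)])
cv2.imwrite("pics/c8.png",cv2.convertScaleAbs(o,alpha=2,beta=20))
```

```text
scene -0.0426 -0.02 [[198.9  55. ]]
scene -0.0426 0.001 [[200.1  61.4]]
scene -0.0426 0.014 [[200.8  65.2]]
scene 0.0426 -0.02 [[172.8  54.6]]
scene 0.0426 0.001 [[174.3  61. ]]
scene 0.0426 0.014 [[175.2  64.9]]
top -0.0426 -0.02 [[569.2 365.1]]
top -0.0426 0.001 [[563.9 362.9]]
top -0.0426 0.014 [[560.8 361.6]]
top 0.0426 -0.02 [[607.4 352.8]]
top 0.0426 0.001 [[601.4 350.8]]
top 0.0426 0.014 [[597.8 349.6]]
```

View pics/c8.png

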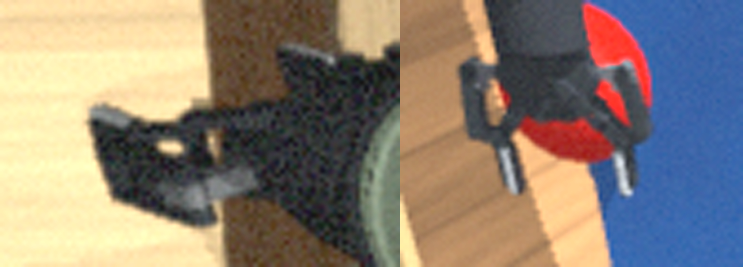

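Call:
move_arm([
  [[0,0,0,0,0.1],[0,0,0,0,0.3],[0,0,0,0,0.45],[0,0,0,0,0.5],[0,0,0,0,0.5]],
], grip_force=20)

```text
clock: 3.98
eef_pos: [0.6213, 0.049, 0.0565]
ee_rot: [-0.0, 0.99, -0.138, 0.0]
force: [-0.4, -0.4, -0.5]
gripper_width: 0.021
```

Run:
```python
from h import *
im=manip.grab_frame("scene"); 
bgr=im[:,:,::-1]; c=cv2.resize(bgr[155:260,305:395],None,fx=5.5,fy=5.5,interpolation=cv2.INTER_CUBIC);cv2.imwrite("pics/c9.png",cv2.convertScaleAbs(c,alpha=1.5,beta=10))
s=manip.read_state(); print(s["force"],s["eef_pos"],s["gripper_width"])
```

```text
[0.33881074 0.3393981  0.04564463] [0.62132189 0.04904541 0.05653181] 0.021415526078419636
```

View pics/c9.png

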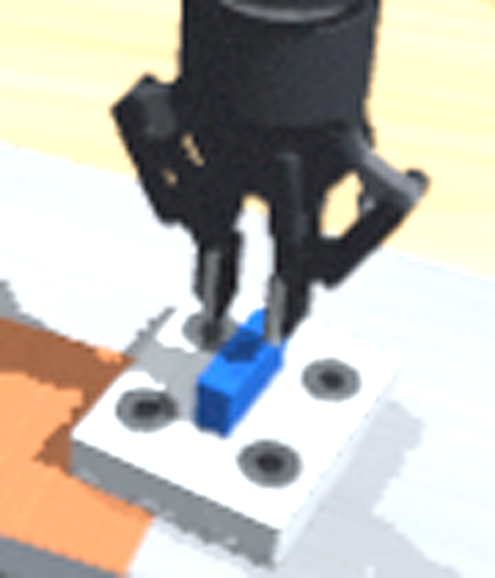

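Call:
move_arm([
  [[0,0,0,0,0.55],[0,0,0,0,0.6],[0,0,0,0,0.65],[0,0,0,0,0.65]],
], grip_force=20)

```text
clock: 4.53
eef_pos: [0.6213, 0.049, 0.0565]
ee_rot: [-0.0, 0.99, -0.138, -0.0]
force: [0.1, -0.0, -1.1]
gripper_width: 0.015
```

Run:
```python
from h import *
im=manip.grab_frame("scene"); 
bgr=im[:,:,::-1]; c=cv2.resize(bgr[155:260,305:395],None,fx=5.5,fy=5.5,interpolation=cv2.INTER_CUBIC);cv2.imwrite("pics/c10.png",cv2.convertScaleAbs(c,alpha=1.5,beta=10))
s=manip.read_state(); print(s["force"],s["eef_pos"],s["gripper_width"])
```

```text
[ 0.40845733 -0.72382987 -0.02697147] [0.62128166 0.04904032 0.05649948] 0.014901030206882942
```

View pics/c10.png

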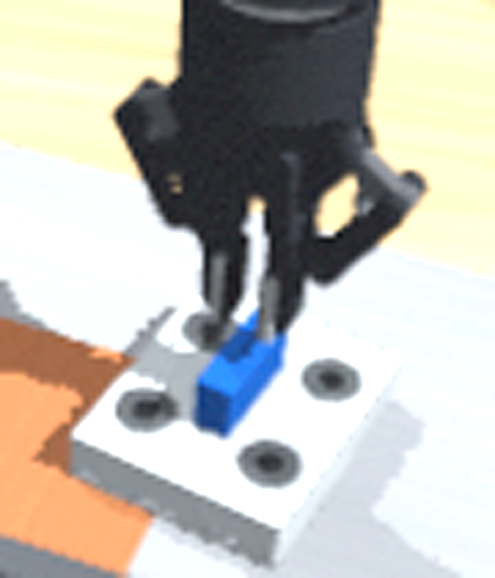

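Run:
```python
from h import *
s=manip.read_state();e=s["eef_pos"];A=ang(s["ee_rot"])
# tips (lower +x-side corner visible), mean of both fingers
for off in (0,.011):
 for z in (.06,.065,.07,.075,.08):
  p=e+A@np.array([off,0,0]);p[2]=z; print(off,z,((proj("scene",p)-[305,155])*5.5+2.2).round())
```

```text
0 0.06 [[244. 353.]]
0 0.065 [[245. 345.]]
0 0.07 [[246. 336.]]
0 0.075 [[247. 327.]]
0 0.08 [[248. 319.]]
0.011 0.06 [[232. 368.]]
0.011 0.065 [[233. 360.]]
0.011 0.07 [[234. 351.]]
0.011 0.075 [[235. 342.]]
0.011 0.08 [[236. 334.]]
```

The fingers shut to 15 mm without meeting the 18 mm rib. So the tips really are about 30 mm higher than the reported TCP suggests, as the camera shows. I'll go lower in steps.

Call:
move_arm([
  [[0,0,0,0,0.2],[0,0,0,0,0.0],[0,0,0,0,0.0],[0,0,0.008,0,0.0],[0,0,0.016,0,0.0],[0,0,0.022,0,0.0],[0,0,0.022,0,0.0]],
])

```text
clock: 5.45
eef_pos: [0.6209, 0.049, 0.0338]
ee_rot: [0.0, 0.99, -0.138, -0.001]
force: [-0.4, 0.2, 0.5]
gripper_width: 0.0426
```

```bash
cat > look.py <<'E'
from h import *
import sys
n,out,x0,x1,y0,y1,f=sys.argv[1],sys.argv[2],*map(float,sys.argv[3:8])
im=manip.grab_frame(n)[:,:,::-1]; c=cv2.resize(im[int(y0):int(y1),int(x0):int(x1)],None,fx=f,fy=f,interpolation=cv2.INTER_CUBIC)
cv2.imwrite("pics/"+out,cv2.convertScaleAbs(c,alpha=1.4,beta=10))
s=manip.read_state();A=ang(s["ee_rot"]); print(s["clock"],"F",s["force"].round(1),"T",s["wrist_torque"].round(2),"p",s["eef_pos"].round(4),"yaw",np.degrees(np.arctan2(A[1,0],A[0,0])).round(2),"w",s["gripper_width"].round(4))
E
python3 look.py scene c11.png 305 395 155 260 5.5
```

```text
Traceback (most recent call last):
  File "look.py", line 6, in <module>
    s=manip.read_state();A=ang(s["ee_rot"]); print(s["clock"],"F",s["force"].round(1),"T",s["wrist_torque"].round(2),"p",s["eef_pos"].round(4),"yaw",np.degrees(np.arctan2(A[1,0],A[0,0])).round(2),"w",s["gripper_width"].round(4))
                                                                                                                                                                                                        ^^^^^^^^^^^^^^^^^^^^^^^^
AttributeError: 'float' object has no attribute 'round'
```

View pics/c11.png

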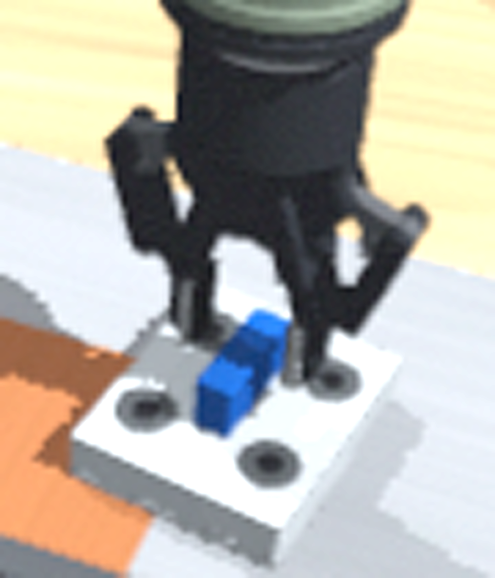

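Call:
move_arm([
  [[0,0,0.004,0,0.0],[0,0,0.008,0,0.0],[0,0,0.008,0,0.0],[0,0,0.008,0,0.3],[0,0,0.008,0,0.5],[0,0,0.008,0,0.6],[0,0,0.008,0,0.65],[0,0,0.008,0,0.65]],
], grip_force=20)

```text
clock: 6.5
eef_pos: [0.6214, 0.0489, 0.0267]
ee_rot: [0.0, 0.99, -0.138, 0.0]
force: [-2.5, -1.8, 6.3]
gripper_width: 0.0176
```

```bash
sed -i 's/s\["gripper_width"\].round(4)/round(s["gripper_width"],4)/' look.py; python3 look.py scene c12.png 305 395 155 260 5.5
```

```text
6.55 F [-1.9 -1.1  5.4] T [-0.33  0.42 -0.07] p [0.6213 0.0489 0.0267] yaw -15.9 w 0.0176
```

View pics/c12.png

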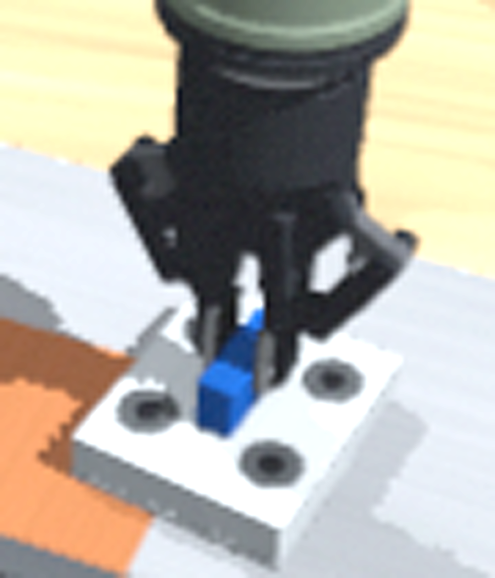

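Gripped: the width is 17.6 mm against the 18 mm rib. Now I'll slide and square it, stopping a few mm short of the bar to check.

Call:
move_arm([
  [[0,0,0,0,0.8],[0,0,0,0,0.8],[0.003,0.005,0,-0.5,0.8],[0.008,0.012,0,-1.3,0.8],[0.013,0.021,0,-2.3,0.8],[0.019,0.03,0,-3.3,0.8],[0.025,0.04,0,-4.4,0.8],[0.031,0.05,0,-5.4,0.8],[0.037,0.06,0,-6.5,0.8],[0.042,0.068,0,-7.4,0.8],[0.045,0.073,0,-8,0.8],[0.047,0.0755,0,-8.2,0.8],[0.047,0.0755,0,-8.2,0.8]],
], grip_force=60)

```text
clock: 8.18
eef_pos: [0.6461, -0.0348, 0.0269]
ee_rot: [-0.001, 0.998, -0.066, 0.0]
force: [-2.6, 6.5, 8.2]
gripper_width: 0.0165
```

```bash
python3 look.py scene c13.png 260 400 150 285 5.5;python3 look.py top c14.png 200 375 110 245 4
```

```text
8.225 F [-2.8  6.3  7.1] T [1.34 0.54 0.09] p [ 0.646  -0.0349  0.0269] yaw -7.63 w 0.0164
8.275 F [-2.7  6.1  7.9] T [1.19 0.67 0.02] p [ 0.646  -0.0348  0.0269] yaw -7.62 w 0.0166
```

View pics/c13.png

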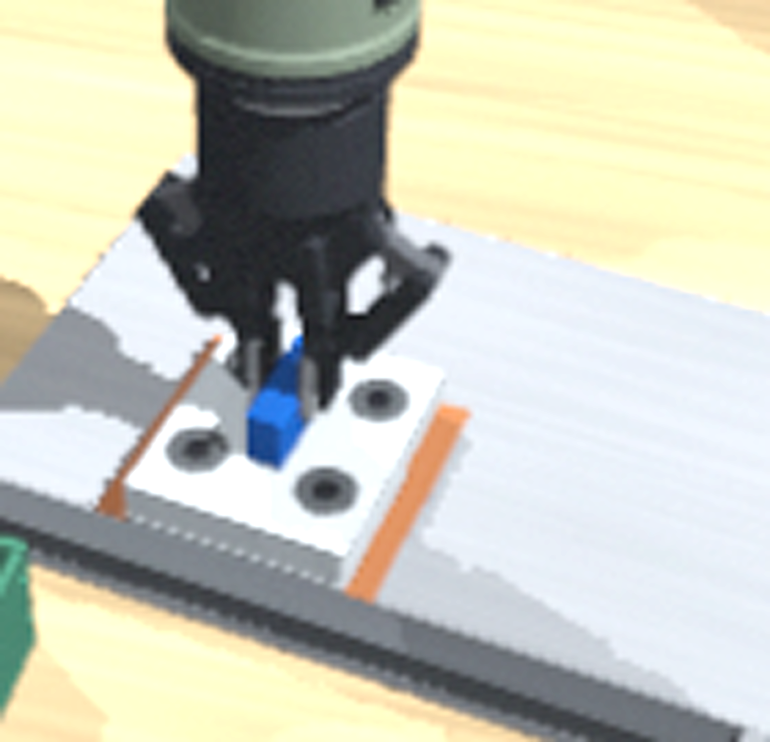

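View pics/c14.png

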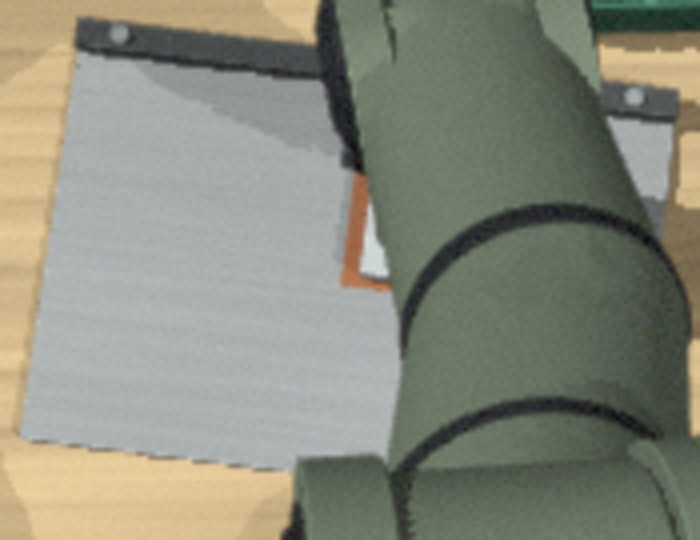

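Run:
```python
from h import *
np.set_printoptions(precision=4,suppress=True)
P=lambda l:np.array(l)/1000.
u=lambda p:uncrop(p,260,150,5.5,5.5)
m,r=fit([("scene",P([[60,-50,26],[60,50,26],[-60,50,26],[28,9,54],[28,-9,54]]),u([[127,485],[345,553],[445,372],[290,402],[250,393]]))],.01,[.65,-.03,-.13]);print(m,np.degrees(m[2]),r)
pp=ray("scene",u([[468,412],[217,338]]),.010);print(pp)
d=pp[0]-pp[1];a=np.arctan2(d[1],d[0])-np.pi/2;print("patch yaw",np.degrees(a),np.linalg.norm(d))
c,s=np.cos(a),np.sin(a);M=np.array([[c,-s],[s,c]])
pc=pp.mean(0)[:2]; print("mould in patch (y; x rel front edge)",(m[:2]-pc)@M,"target x .075")
# slab from top: near/far line
b=ray("scene",u([[0,482],[735,727]]),.025);d=b[1]-b[0];print("bar top near edge",b,np.degrees(np.arctan2(d[1],d[0])-np.pi/2))
print("mould far face dist to bar", )
n=np.array([c,s]);print((b[:,:2]-m[:2])@np.array([np.cos(a),np.sin(a)])-.06)
```

```text
[ 0.6444 -0.0328 -0.1426] -8.168660920279583 [[ 0.1465 -1.2771]
 [ 0.3235 -0.5425]
 [ 0.5894 -0.9807]
 [-0.5837  3.5928]
 [-0.4685  2.9938]]
[[ 0.5917  0.0359  0.01  ]
 [ 0.575  -0.0893  0.01  ]]
patch yaw -7.617293053804228 0.12633379570843367
mould in patch (y; x rel front edge) [0.0613 0.002 ] target x .075
bar top near edge [[ 0.7039 -0.1465  0.025 ]
 [ 0.7485  0.1714  0.025 ]] -7.983860601297013
mould far face dist to bar
[0.014 0.016]
```

Call:
move_arm([
  [[0.002,0.001,0,-0.1,0.8],[0.004,0.0015,0,-0.2,0.8],[0.006,0.002,0,-0.2,0.8],[0.008,0.002,0,-0.2,0.8],[0.009,0.002,0,-0.2,0.8],[0.009,0.002,0,-0.2,0.8]],
])

```text
clock: 9.02
eef_pos: [0.6526, -0.0383, 0.0269]
ee_rot: [-0.0, 0.998, -0.065, -0.002]
force: [-17.8, 6.5, 21.3]
gripper_width: 0.0165
```

```bash
python3 look.py scene c15.png 260 400 150 285 5.5
```

```text
9.075 F [-16.7   5.9  21.8] T [1.2  3.71 0.1 ] p [ 0.6526 -0.0383  0.0268] yaw -7.43 w 0.0165
```

View pics/c15.png

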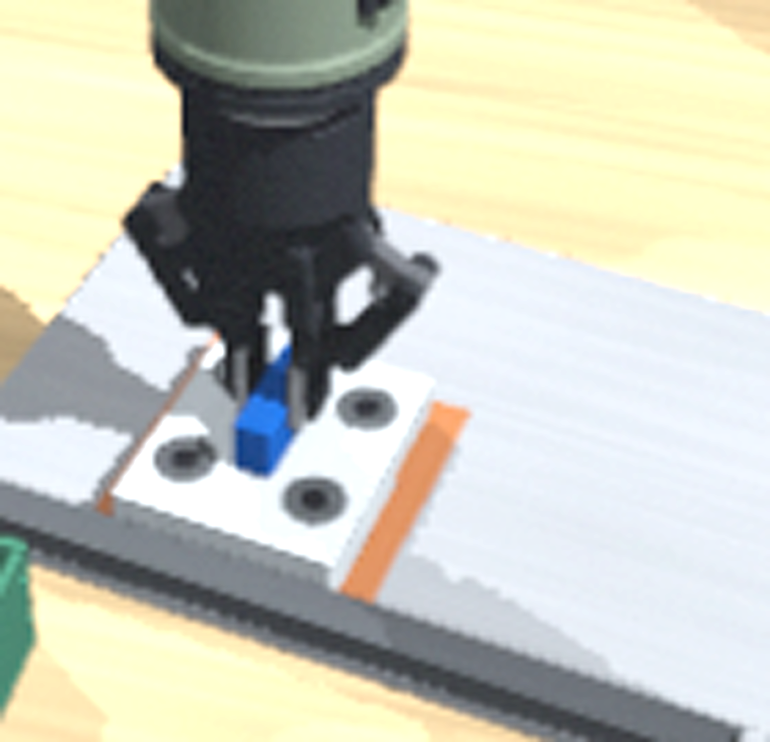

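Run:
```python
from h import *
np.set_printoptions(precision=4,suppress=True)
P=lambda l:np.array(l)/1000.
u=lambda p:uncrop(p,260,150,5.5,5.5)
m,r=fit([("scene",P([[60,-50,26],[60,50,26],[-60,50,26]]),u([[113,497],[332,566],[436,381]]))],.01,[.65,-.03,-.13]);print(m,np.degrees(m[2]),r)
b=ray("scene",u([[0,482],[735,727]]),.025);d=b[1]-b[0];a=np.arctan2(d[1],d[0])-np.pi/2;print(np.degrees(a))
c=place(P([[60,-50,26],[60,50,26]]),*m,.01)
n=np.array([np.cos(a),np.sin(a)]);print((b[0,:2]-c[:,:2])@n)
im=manip.grab_frame("scene")[:,:,::-1];cv2.imwrite("pics/c16.png",cv2.convertScaleAbs(cv2.resize(im[225:270,265:335],None,fx=11,fy=11,interpolation=2),alpha=1.3))
```

```text
[ 0.6554 -0.0361 -0.1368] -7.839255587738828 [[-0.1446 -0.295 ]
 [ 0.2366  0.3149]
 [-0.1013 -0.0579]]
-7.983860601297013
[0.0032 0.0035]
```

View pics/c16.png

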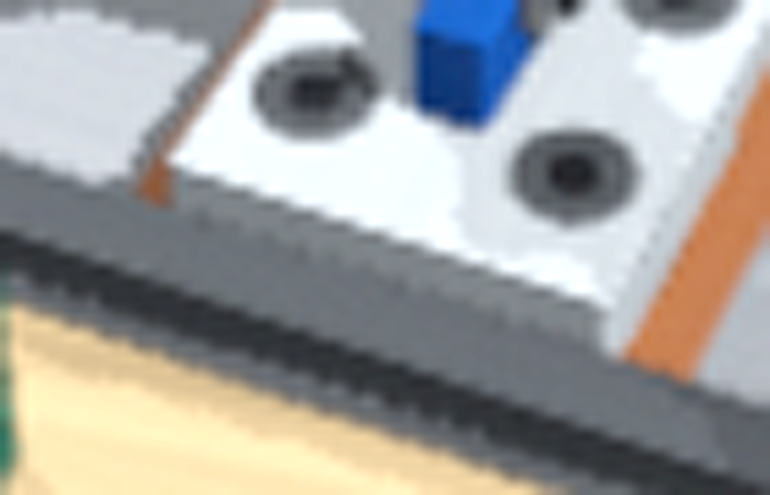

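Call:
move_arm([
  [[0.001,0,0,0,0.8],[0.002,0,0,0,0.8],[0.002,0,0,0,0.8]],
])

```text
clock: 9.5
eef_pos: [0.6545, -0.0387, 0.0269]
ee_rot: [-0.0, 0.998, -0.065, -0.002]
force: [-17.5, 4.3, 22.2]
gripper_width: 0.0162
```

Call:
move_arm([
  [[0.0005,0,-0.0005,0,0.8],[0.0015,0,-0.001,0,0.8],[0.003,0,-0.001,0,0.8],[0.003,0,-0.001,0,0.8]],
])

```text
clock: 10.0
eef_pos: [0.6546, -0.0386, 0.0269]
ee_rot: [-0.0, 0.998, -0.065, -0.005]
force: [-33.6, 7.6, 24.8]
gripper_width: 0.0164
```

```bash
python3 look.py scene c17.png 265 335 225 270 11
```

```text
10.05 F [-32.2   8.2  24.3] T [ 1.65  6.87 -0.21] p [ 0.6546 -0.0386  0.0269] yaw -7.44 w 0.0165
```

View pics/c17.png

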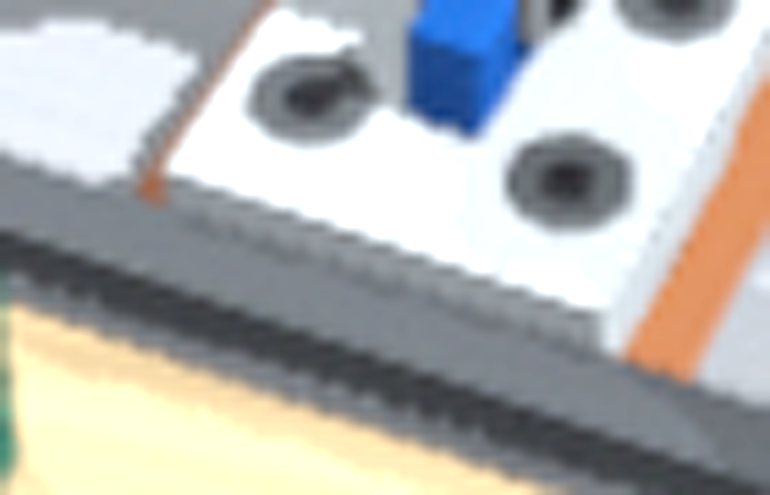

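Call:
move_arm([
  [[-0.001,0,0,0,0.8],[-0.002,0,0,0,0.8],[-0.002,0,0,0,0.8]],
])

```text
clock: 10.42
eef_pos: [0.6546, -0.0385, 0.0269]
ee_rot: [-0.0, 0.998, -0.065, -0.003]
force: [-18.5, 6.1, 10.1]
gripper_width: 0.0163
```

Call:
move_arm([
  [[-0.001,0,0,0,0.8],[-0.0017,0.0004,0,0,0.8],[-0.0017,0.0004,0,0,0.8]],
])

```text
clock: 10.8
eef_pos: [0.6545, -0.0388, 0.0269]
ee_rot: [-0.001, 0.998, -0.065, -0.001]
force: [-6.8, 6.6, 0.2]
gripper_width: 0.0164
```

Call:
move_arm([
  [[-0.0003,-0.0008,0,0,0.8],[-0.0003,-0.001,0,0,0.8],[-0.0003,-0.001,0,0,0.4],[-0.0003,-0.001,0,0,0.0],[-0.0003,-0.001,0,0,0.0],[-0.0003,-0.001,-0.02,0,0.0],[-0.0003,-0.001,-0.05,0,0.0],[-0.0003,-0.001,-0.1,0,0.0],[-0.0003,-0.001,-0.14,0,0.0],[-0.1,0.1,-0.14,0,0.0],[-0.18,0.2,-0.14,0,0.0],[-0.18,0.25,-0.14,0,0.0],[-0.18,0.25,-0.14,0,0.0],[-0.18,0.25,-0.14,0,0.0]],
])

```text
clock: 12.55
eef_pos: [0.4436, -0.2662, 0.1691]
ee_rot: [0.0, 0.998, -0.065, 0.001]
force: [0.0, -0.3, -0.1]
gripper_width: 0.0429
```

```bash
python3 look.py top c18.png 200 375 110 245 4.5;python3 look.py scene c19.png 230 430 150 300 4
```

```text
12.6 F [ -7.2 -11.9   0.4] T [-0.56  0.31 -0.04] p [ 0.438  -0.2729  0.1689] yaw -7.93 w 0.043
12.65 F [0.5 1.1 0.3] T [ 0.07 -0.   -0.01] p [ 0.4406 -0.2701  0.169 ] yaw -7.95 w 0.0428
```

View pics/c18.png

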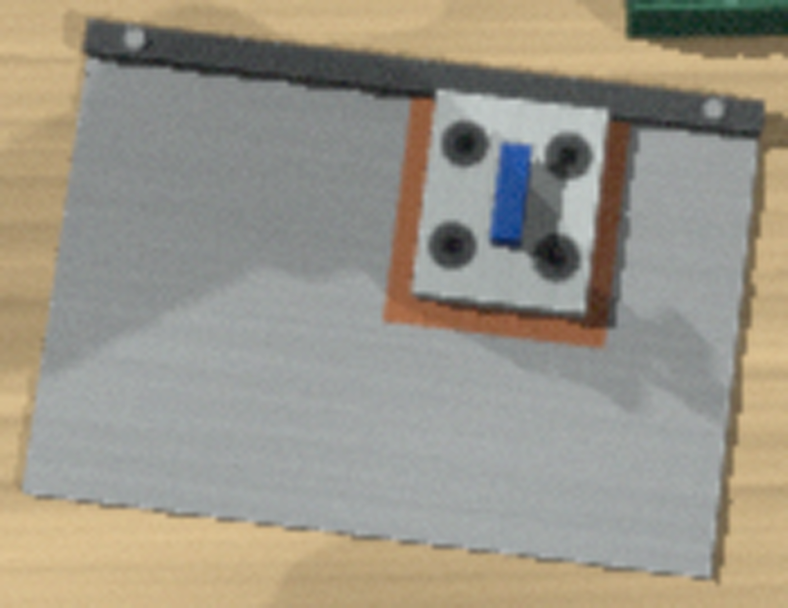

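View pics/c19.png

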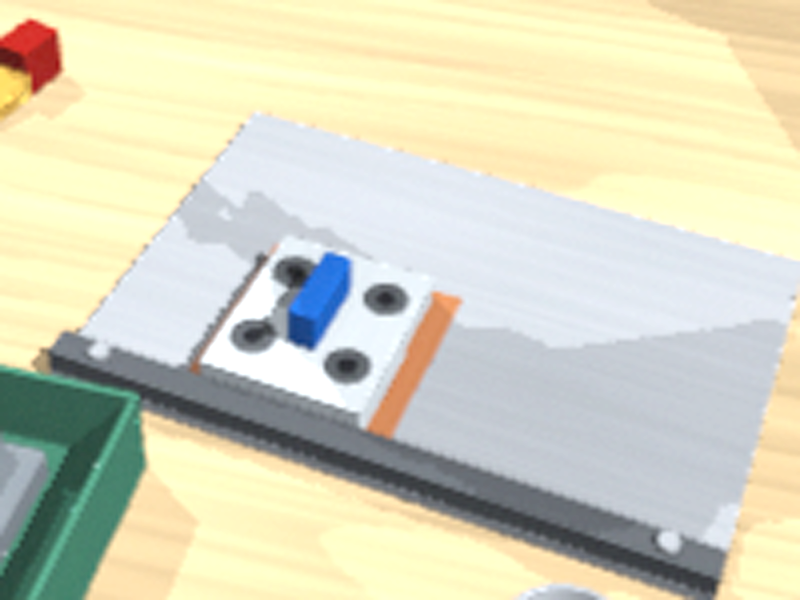

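Mould square against the bar, with copper strips of about equal width on both sides (crop x 413–437 and 608–632). Now I'll measure the lip line and the wedge again, using the scene camera too.

```bash
python3 look.py scene c20.png 200 270 140 200 10
python3 - <<'E'
from h import *
np.set_printoptions(precision=4,suppress=True)
P=lambda l:np.array(l)/1000.
u=lambda p:uncrop(p,200,110,4.5,4.5)
v=lambda p:uncrop(p,230,150,4,4)
to=("top",P([[60,50,26],[60,-50,26],[-60,-50,26],[-60,50,26],[28,9,54],[28,-9,54],[-28,-9,54],[-28,9,54]]),u([[437,90],[609,110],[586,314],[413,294],[500,142],[531,145],[520,248],[490,243]]))
so=("scene",P([[60,-50,26],[60,50,26],[-60,50,26],[-60,-50,26],[28,-9,54],[28,9,54],[-28,9,54],[-28,-9,54]]),v([[203,361],[363,411],[436,275],[281,237],[290,304],[318,312],[350,263],[324,254]]))
for o in([to],[so],[to,so]):
 m,r=fit(o,.01,[.65,-.03,-.13]);print(m,np.degrees(m[2]),np.abs(r).max());
print(place(P([[-60,0,6]]),*m,.01))
E
```

```text
12.7 F [0.3 0.6 0.1] T [ 0.08  0.   -0.03] p [ 0.4429 -0.2674  0.169 ] yaw -7.79 w 0.0427
[ 0.6526 -0.0387 -0.1302] -7.46242053707555 1.0784840749966804
[ 0.6555 -0.0372 -0.1085] -6.216491211263978 1.639107380801704
[ 0.6533 -0.0381 -0.12  ] -6.876988654475616 2.2406064164276813
[[ 0.5937 -0.0309  0.016 ]]
```

View pics/c20.png

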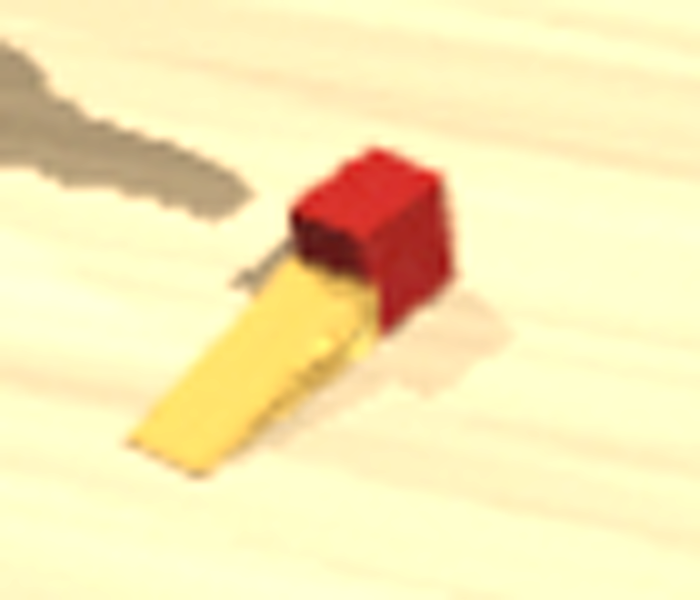

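Run:
```python
from h import *
np.set_printoptions(precision=4,suppress=True)
P=lambda l:np.array(l)/1000.
u2=lambda p:uncrop(p,400,180,7,7);v=lambda p:uncrop(p,200,140,10,10)
to=("top",P([[57.5,15,2],[57.5,-15,2],[-17.5,15,40],[-17.5,-15,40],[-57.5,-15,40],[-57.5,15,40]]),u2([[196,157],[277,178],[165,347],[257,367],[232,472],[136,453]]))
so=("scene",P([[57.5,-15,2],[57.5,15,2],[-17.5,-15,40],[-17.5,15,40],[-57.5,15,40],[-57.5,-15,40],[-57.5,15,0],[-17.5,15,0]]),v([[128,442],[203,476],[293,208],[372,238],[443,180],[378,148],[455,275],[383,332]]))
for o in([to],[so],[to,so]):
 m,r=fit(o,0,[.47,-.33,-.28]);print(m,np.degrees(m[2]),np.abs(r).max(),place(P([[-37.5,0,25],[57.5,0,0]]),*m,0).ravel())
s=manip.read_state();print(s["eef_pos"],ang(s["ee_rot"]))
```

```text
[ 0.4687 -0.3359 -0.2924] -16.756082070678563 1.298572731495483 [ 0.4328 -0.3251  0.025   0.5237 -0.3524  0.    ]
[ 0.4717 -0.3354 -0.2745] -15.7275424922075 1.585987742381576 [ 0.4356 -0.3252  0.025   0.527  -0.351   0.    ]
[ 0.4694 -0.3361 -0.2857] -16.37073316237123 1.512303533963518 [ 0.4334 -0.3255  0.025   0.5245 -0.3523  0.    ]
[ 0.4429 -0.2674  0.169 ] [[ 0.9908 -0.1355  0.0009]
 [-0.1355 -0.9908 -0.0015]
 [ 0.0011  0.0014 -1.    ]]
```

Call:
move_arm([
  [[-0.001,0.02,0.03,3,-0.4],[-0.002,0.045,0.06,6,-0.4],[-0.002,0.0593,0.09,8.5,-0.4],[-0.002,0.0593,0.12,8.5,-0.4],[-0.002,0.0593,0.134,8.5,-0.4],[-0.002,0.0593,0.134,8.5,-0.4],[-0.002,0.0593,0.134,8.5,-0.4]],
], grip_force=40)

```text
clock: 13.58
eef_pos: [0.4358, -0.3232, 0.0347]
ee_rot: [0.0, 0.99, -0.139, 0.001]
force: [-0.1, -0.3, 0.0]
gripper_width: 0.0599
```

```bash
python3 look.py scene c21.png 190 280 120 200 8;python3 look.py top c22.png 390 500 170 260 7
```

```text
13.625 F [-1.3  0.6 -0.1] T [-0.01  0.01 -0.01] p [ 0.4357 -0.3233  0.0347] yaw -15.97 w 0.0594
13.675 F [0.5 0.6 0.4] T [-0.01  0.01  0.03] p [ 0.4356 -0.3234  0.0346] yaw -15.97 w 0.0595
```

View pics/c21.png

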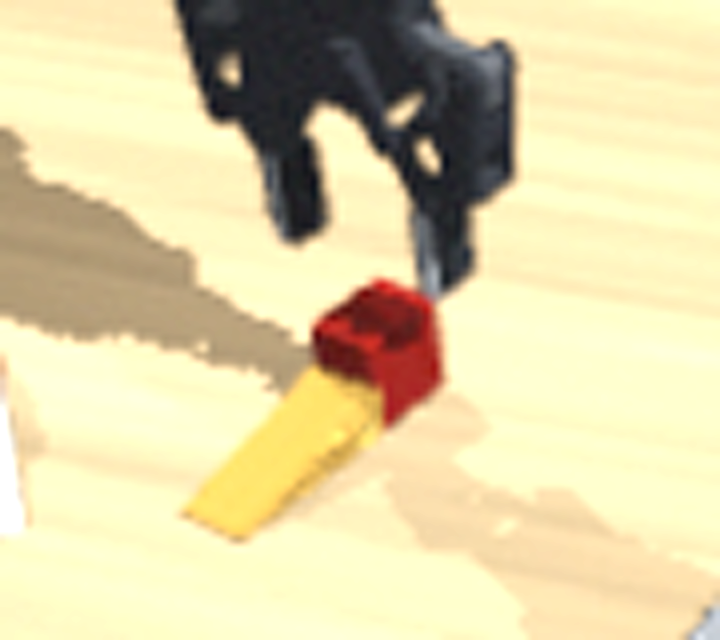

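View pics/c22.png

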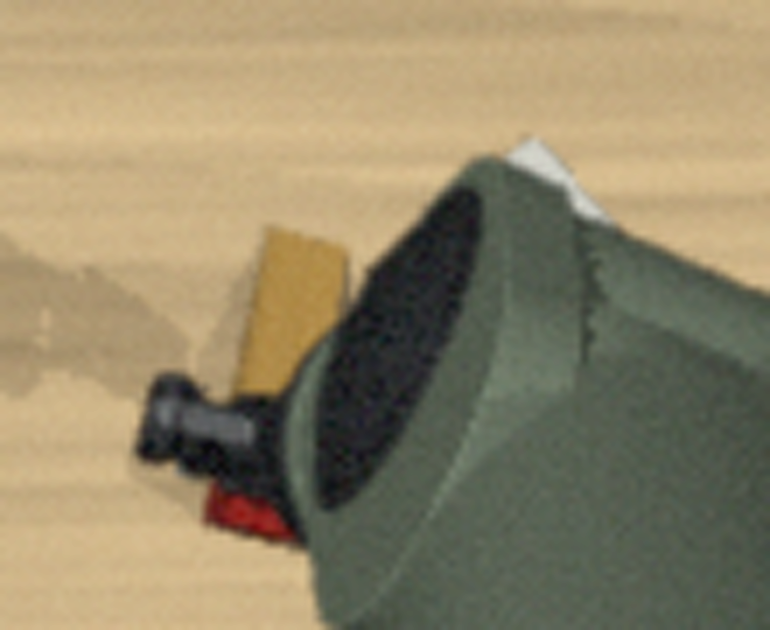

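Run:
```python
from h import *
for z in (.04,.05,.06,.07,.08): print(z,((proj("scene",[.4357,-.3233,z])-[190,120])*8).round(), ((proj("scene",[.4457,-.326,z])-[190,120])*8).round())
```

```text
0.04 [[376. 309.]] [[358. 322.]]
0.05 [[373. 286.]] [[355. 299.]]
0.06 [[370. 263.]] [[351. 276.]]
0.07 [[366. 240.]] [[348. 253.]]
0.08 [[363. 216.]] [[344. 229.]]
```

Call:
move_arm([
  [[-0.0015,0.002,0.01,0.3,-0.4],[-0.0015,0.002,0.022,0.3,-0.4],[-0.0015,0.002,0.034,0.3,-0.4],[-0.0015,0.002,0.034,0.3,-0.4]],
])

```text
clock: 14.18
eef_pos: [0.4324, -0.3241, -0.0018]
ee_rot: [-0.0, 0.99, -0.142, -0.001]
force: [0.5, 0.3, -1.0]
gripper_width: 0.0595
```

```bash
python3 look.py scene c23.png 190 280 120 200 8
```

```text
14.225 F [-1.1  0.5  0.5] T [ 0.01 -0.01 -0.01] p [ 0.4327 -0.3244 -0.0011] yaw -16.28 w 0.0595
```

View pics/c23.png

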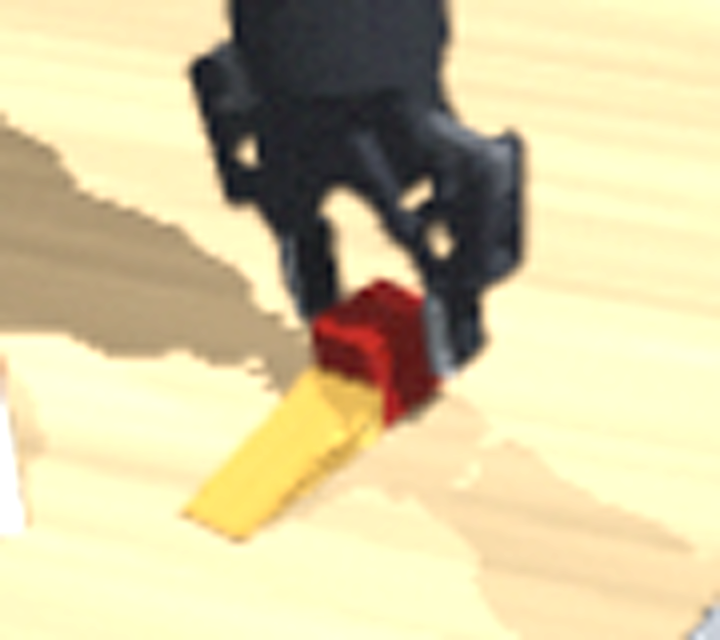

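Call:
move_arm([
  [[0,0,0.005,0,-0.4],[0,0,0.01,0,-0.4],[0,0,0.01,0,-0.1],[0,0,0.01,0,0.1],[0,0,0.01,0,0.3],[0,0,0.01,0,0.5],[0,0,0.01,0,0.6],[0,0,0.01,0,0.6]],
], grip_force=40)

```text
clock: 15.22
eef_pos: [0.433, -0.3249, -0.0102]
ee_rot: [0.0, 0.99, -0.142, 0.0]
force: [-1.7, -1.9, 5.6]
gripper_width: 0.0294
```

```bash
python3 look.py scene c24.png 190 280 120 200 8
```

```text
15.275 F [-0.7 -0.5  5.4] T [-0.24  0.29 -0.08] p [ 0.4331 -0.325  -0.0102] yaw -16.3 w 0.0295
```

View pics/c24.png

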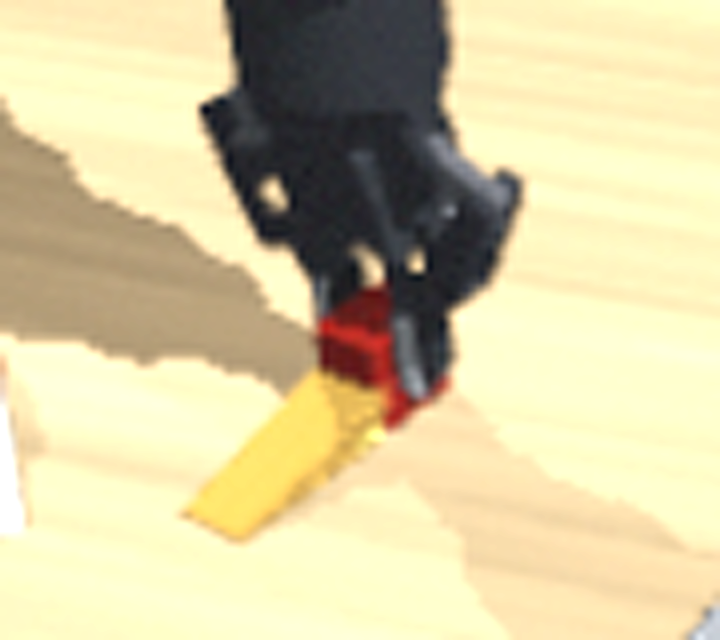

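Call:
move_arm([
  [[0,0,0,0,0.8],[0,0,0,0,0.8],[0,0,-0.02,0,0.8],[0,0,-0.06,0,0.8],[-0.002,-0.02,-0.09,-1,0.8],[-0.006,-0.05,-0.09,-2,0.8],[-0.011,-0.09,-0.09,-3,0.8],[-0.017,-0.14,-0.09,-4.5,0.8],[-0.023,-0.19,-0.09,-6,0.8],[-0.029,-0.24,-0.08,-7.5,0.8],[-0.034,-0.28,-0.07,-8.6,0.8],[-0.037,-0.305,-0.05,-8.6,0.8],[-0.0375,-0.311,-0.04,-8.6,0.8],[-0.0375,-0.311,-0.04,-8.6,0.8],[-0.0375,-0.311,-0.04,-8.6,0.8]],
], grip_force=60)

```text
clock: 17.15
eef_pos: [0.4843, -0.0167, 0.0299]
ee_rot: [0.0, 0.998, -0.068, 0.0]
force: [0.5, -0.6, -2.0]
gripper_width: 0.0289
```

```bash
python3 look.py scene c25.png 240 400 110 260 5;python3 look.py top c26.png 270 375 110 240 5.5
```

```text
17.2 F [-0.4 -0.  -1.9] T [ 0.01  0.07 -0.01] p [ 0.4843 -0.0167  0.03  ] yaw -7.78 w 0.0293
17.25 F [-1.   0.  -1.6] T [-0.02  0.   -0.06] p [ 0.4844 -0.0166  0.03  ] yaw -7.77 w 0.0291
```

View pics/c25.png

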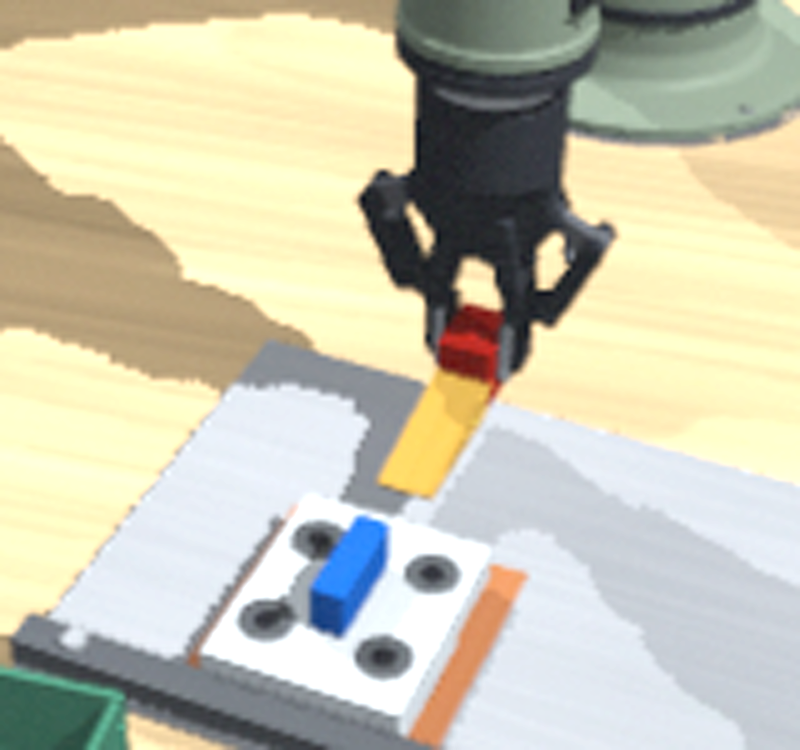

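View pics/c26.png

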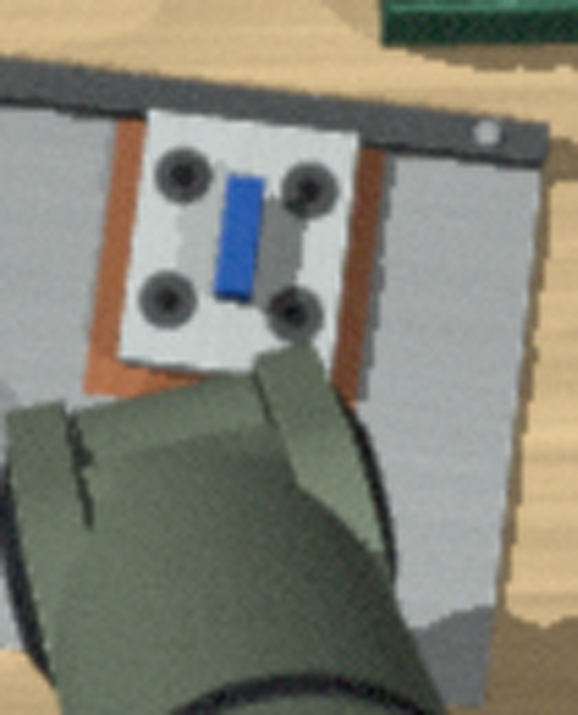

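Call:
move_arm([
  [[0,0,0.01,0,0.8],[0,0,0.02,0,0.8],[0,0,0.026,0,0.8],[0,0,0.029,0,0.8],[0,0,0.029,0,0.8],[0,0,0.029,0,0.8]],
])

```text
clock: 18.0
eef_pos: [0.4843, -0.0156, 0.0005]
ee_rot: [-0.0, 0.998, -0.067, 0.0]
force: [-0.0, -0.8, -0.6]
gripper_width: 0.029
```

```bash
python3 look.py scene c27.png 280 380 150 250 7.5
```

```text
18.05 F [-0.  -0.5 -1.6] T [ 0.01  0.05 -0.04] p [ 0.4843 -0.0156  0.0006] yaw -7.69 w 0.0293
```

View pics/c27.png

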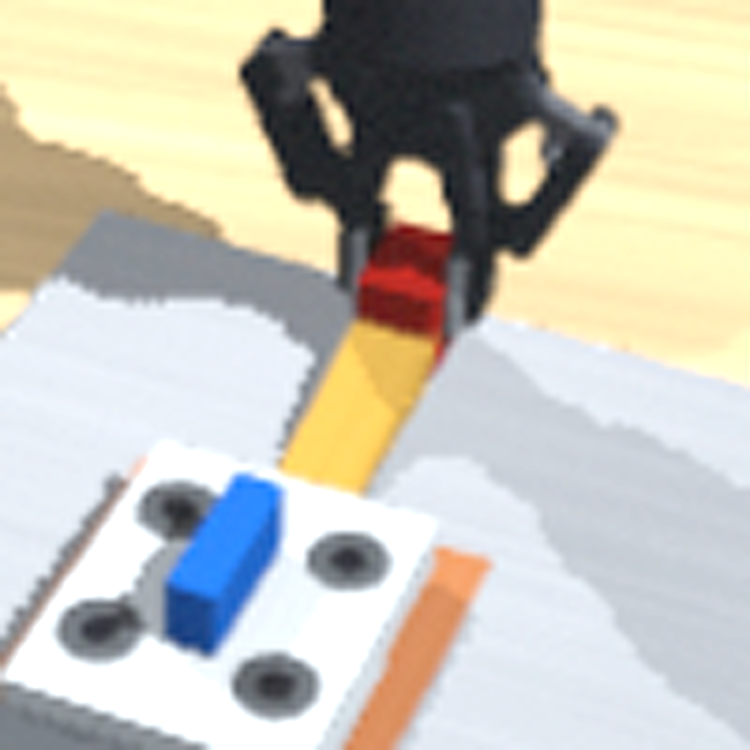

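Call:
move_arm([
  [[0,0,0.0007,0,0.8],[0,0,0.0014,0,0.8],[0,0,0.0014,0,0.8]],
])

```text
clock: 18.42
eef_pos: [0.4843, -0.0156, -0.0001]
ee_rot: [0.0, 0.998, -0.067, 0.0]
force: [-6.0, 0.3, 20.6]
gripper_width: 0.029
```

Call:
move_arm([
  [[0.002,0,-0.0006,0,0.8],[0.006,0,-0.0006,0,0.8],[0.011,0,-0.0006,0,0.8],[0.017,0,-0.0006,0,0.8],[0.022,0,-0.0006,0,0.8],[0.026,0,-0.0006,0,0.8],[0.028,0,-0.0006,0,0.8],[0.028,0,-0.0006,0,0.8]],
])

```text
clock: 19.42
eef_pos: [0.51, -0.0193, -0.0001]
ee_rot: [0.0, 0.998, -0.067, -0.002]
force: [-16.4, 1.4, 22.9]
gripper_width: 0.0292
```

```bash
python3 look.py scene c28.png 270 360 170 260 8; cp pics/c28.png pics/before.png; python3 -c "
from h import *
cv2.imwrite('pics/raw_before.png',np.mean([manip.grab_frame('scene').astype(float) for _ in range(3)],0)[:,:,::-1])"
```

```text
19.475 F [-17.    2.8  22.3] T [0.37 3.19 0.02] p [ 5.10e-01 -1.94e-02 -1.00e-04] yaw -7.68 w 0.029[ WARN:0@6.006] global loadsave.cpp:1063 imwrite_ Unsupported depth image for selected encoder is fallbacked to CV_8U.
```

View pics/c28.png

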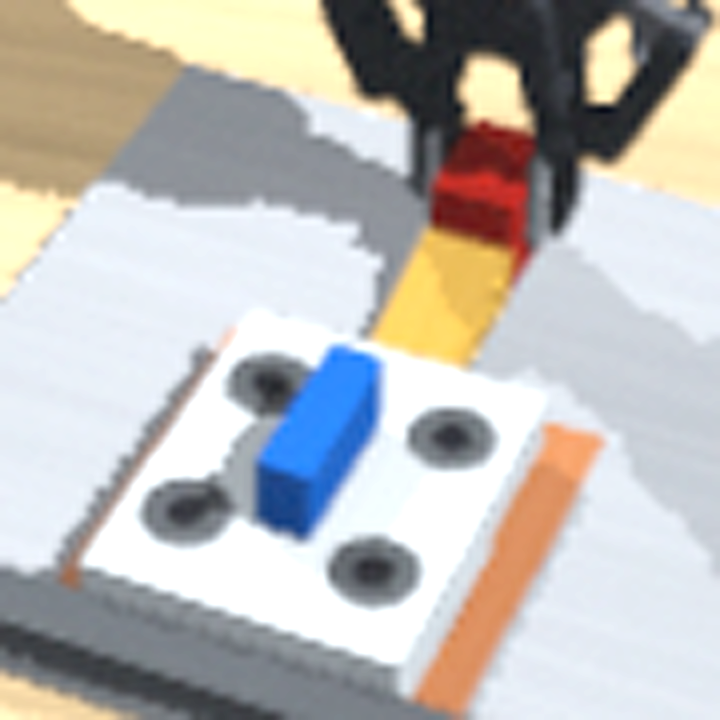

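Call:
move_arm([
  [[0,0,-0.0005,0,0.8],[0.002,0,-0.001,0,0.8],[0.004,0,-0.001,0,0.8],[0.004,0,-0.001,0,0.8]],
])

```text
clock: 20.12
eef_pos: [0.5158, -0.0199, 0.0005]
ee_rot: [0.0, 0.998, -0.067, -0.0]
force: [-1.4, -0.3, -4.9]
gripper_width: 0.0293
```

Call:
move_arm([
  [[0,0,0.0004,0,0.8],[0,0,0.0007,0,0.8],[0,0,0.0007,0,0.8]],
])

```text
clock: 20.5
eef_pos: [0.5158, -0.0199, 0.0]
ee_rot: [0.0, 0.998, -0.067, -0.0]
force: [-3.2, -0.1, -0.8]
gripper_width: 0.0292
```

```bash
python3 look.py scene c29.png 270 360 170 260 8
```

```text
20.55 F [-3.5  0.1 -0.9] T [-0.    0.82 -0.08] p [ 0.5158 -0.0199  0.    ] yaw -7.69 w 0.029
```

Call:
move_arm([
  [[0.001,0,0.0004,0,0.8],[0.003,0,0.0004,0,0.8],[0.005,0,0.0004,0,0.8],[0.007,0,0.0004,0,0.8],[0.007,0,0.0004,0,0.8]],
])

```text
clock: 21.18
eef_pos: [0.5194, -0.0206, -0.0001]
ee_rot: [0.0, 0.998, -0.067, -0.003]
force: [-27.8, 5.1, 30.8]
gripper_width: 0.0291
```

```bash
python3 look.py scene c30.png 270 360 170 260 8
```

```text
21.225 F [-27.6   5.   31. ] T [0.79 5.43 0.03] p [ 5.194e-01 -2.060e-02 -1.000e-04] yaw -7.66 w 0.0289
```

View pics/c30.png

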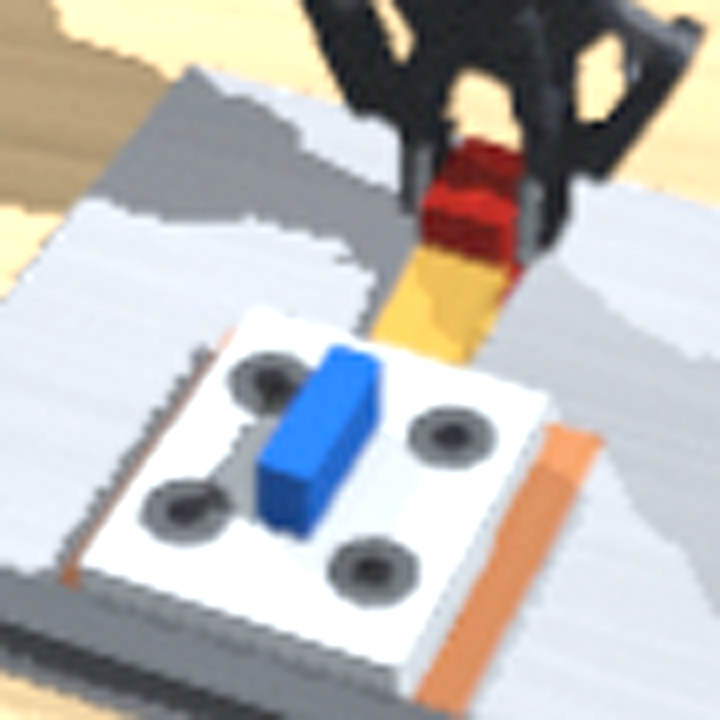

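Call:
move_arm([
  [[0,0,-0.0004,0,0.8],[0,0,-0.0008,0,0.8],[0,0,-0.0008,0,0.8]],
])

```text
clock: 21.6
eef_pos: [0.5222, -0.0208, 0.0003]
ee_rot: [0.0, 0.998, -0.067, -0.001]
force: [-5.5, 0.7, -2.1]
gripper_width: 0.0289
```

Call:
move_arm([
  [[0.001,0,0,0,0.8],[0.0025,0,0,0,0.8],[0.004,0,0,0,0.8],[0.005,0,0,0,0.8],[0.005,0,0,0,0.8]],
])

```text
clock: 22.22
eef_pos: [0.5274, -0.0214, 0.0003]
ee_rot: [0.0, 0.998, -0.067, -0.0]
force: [-3.9, 1.1, -2.4]
gripper_width: 0.0291
```

Call:
move_arm([
  [[0,0,0.0003,0,0.8],[0,0,0.0005,0,0.8],[0,0,0.0005,0,0.8],[0,0,0.0005,0,0.8]],
])

```text
clock: 22.72
eef_pos: [0.5273, -0.0214, -0.0001]
ee_rot: [0.0, 0.998, -0.067, -0.0]
force: [-7.0, 0.6, 2.9]
gripper_width: 0.0291
```

```bash
python3 look.py scene c31.png 270 360 170 260 8; python3 -c "
from h import *
cv2.imwrite('pics/raw_after.png',np.mean([manip.grab_frame('scene').astype(float) for _ in range(3)],0)[:,:,::-1].astype(np.uint8))
a=cv2.imread('pics/raw_before.png',0);b=cv2.imread('pics/raw_after.png',0)
# subpixel shifts at mould features: patches
K=P=None
pts=np.float32([[303.9,217.9],[326.4,224.6],[293.1,233.7],[316.6,241.1],[318,226]]).reshape(-1,1,2)
q,st,e=cv2.calcOpticalFlowPyrLK(a,b,pts,None,winSize=(15,15),maxLevel=0)
print(np.c_[pts[:,0],(q-pts)[:,0],e])
from h import place,proj
def mp(P,th):
    P=np.array(P,float)/1000; c,s=np.cos(th),np.sin(th); x=P[:,0]-.06; return np.c_[.06+c*x-s*P[:,2]*-1*-1, P[:,1], -s*x+c*P[:,2]]
for th in (0.,.015,.025,.0375):
    M=[[-37,-33,26],[-37,33,26],[37,-33,26],[37,33,26],[-28,9,54]]
    p=np.array(M)/1000.; d=np.array([ [ .06+(x-.06)*np.cos(th)+z*np.sin(th), y, -(x-.06)*np.sin(th)+z*np.cos(th)] for x,y,z in p])
    print(th*120,(proj('scene',place(d,.6545,-.038,-.134,.01))-proj('scene',place(p,.6545,-.038,-.134,.01))).round(2).tolist())
"
```

```text
22.775 F [-7.4  0.3  2.1] T [ 0.18  1.43 -0.01] p [ 5.273e-01 -2.150e-02 -1.000e-04] yaw -7.68 w 0.0288
[[ 3.0389999e+02  2.1789999e+02 -1.2756348e-02 -5.1414490e-01
   3.7220833e+00]
 [ 3.2639999e+02  2.2460001e+02 -2.8747559e-02 -4.8083496e-01
   3.1269445e+00]
 [ 2.9310001e+02  2.3370000e+02 -6.5093994e-02 -2.3956299e-02
   2.2762499e+00]
 [ 3.1660001e+02  2.4110001e+02 -2.6519775e-02 -6.7214966e-02
   2.5556943e+00]
 [ 3.1800000e+02  2.2600000e+02  1.8981934e-02 -4.3974304e-01
   2.9055555e+00]]
0.0 [[0.0, 0.0], [0.0, 0.0], [0.0, 0.0], [0.0, 0.0], [0.0, 0.0]]
1.7999999999999998 [[-0.07, -0.33], [-0.04, -0.33], [-0.08, 0.01], [-0.06, 0.01], [-0.12, -0.19]]
3.0 [[-0.12, -0.55], [-0.07, -0.54], [-0.13, 0.02], [-0.11, 0.03], [-0.21, -0.32]]
4.5 [[-0.18, -0.81], [-0.1, -0.8], [-0.2, 0.03], [-0.16, 0.04], [-0.31, -0.47]]
```

View pics/c31.png

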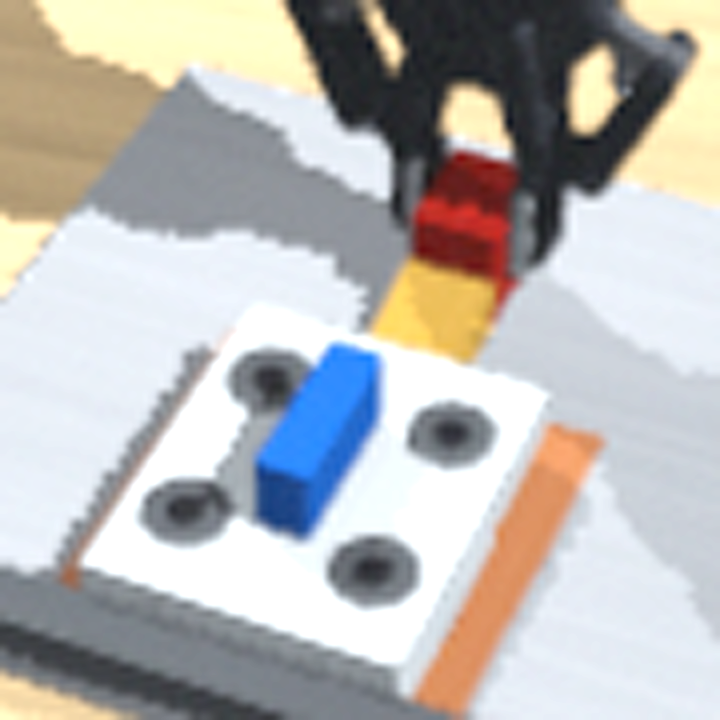

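Optical flow puts the front of the mould up by about 2.8 mm, with the rear unmoved and still against the bar. One overall check before I hand it in.

```bash
python3 look.py top f1.png 0 640 0 400 1.2; python3 look.py scene f2.png 0 640 0 400 1.2
```

```text
22.975 F [-7.2  1.1  3.1] T [ 0.12  1.37 -0.03] p [ 0.5273 -0.0214 -0.    ] yaw -7.68 w 0.0291
23.025 F [-8.   0.8  2.2] T [0.12 1.46 0.01] p [ 5.273e-01 -2.140e-02 -1.000e-04] yaw -7.68 w 0.0289
```

View pics/f1.png

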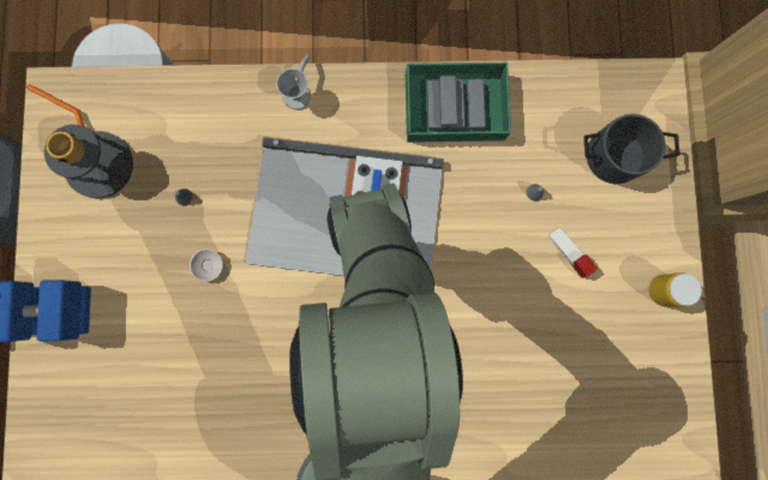

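View pics/f2.png

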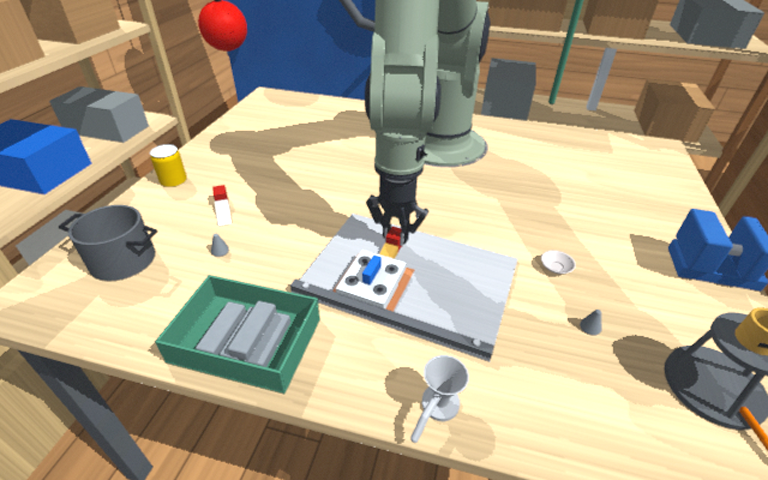

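The sinkers stand at top-view picture pixels (184,197) and (535,192) and the dish at (207,266), all where they started. The silver decoy wedge hasn't moved either.

```bash
python3 -c "
from workcell import manip
print(manip.sign_off())"
```

```text
the job is handed in; nothing more can be done
None
```

The mould is on the copper patch with its front lip propped up about 3 mm by the brass wedge. I handed the job in at about 23 s (limit 56 s), with the arm still holding the wedge. The hand-in reports no verdict, so these are my own checks.

- **Mould position:** I slid it along the slab by its rib, squared it and pushed it to the bar until it stopped. At contact the push rose to about 33 N with no further movement. The top view then showed it square against the bar, with copper strips of near-equal width on both sides. I did not check in a picture that the foot stayed on the slab during the slide, but the wrist force showed the arm pressing it down.
- **Wedge:** I gripped it by the red block, set it flat on the slab and pushed its tip to an estimated 28 mm past the lip edge. At the end the slab was pushing up on it with about 2–3 N.
- **Lip raise:** By geometry it is about 3.1 mm, and by image shift about 2.8 mm. The rear of the mould did not move.
- **Other items:** The two sinkers, the dish and the silver wedge stand where they started.

**What disagreed:**
- The fingertips were about 30 mm higher than the reported tool height implied. The first try on the rib closed above it without touching, so I set heights by camera and contact instead.
- Pressing and pushing the wedge together briefly loaded the wrist to about 40 N in total, well under the 120 N limit. I eased off before finishing.
- The two cameras differed by 2–5 mm on positions and about 1° on mould angle.

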